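Clear a carton jammed across the label-tape dispenser

ROBOT

A 6-joint arm with a two-finger parallel gripper is mounted at the origin on the work surface. World frame = base frame: x ahead of the robot, y to its left, z up, the work surface at z = 0. Lengths are in m, angles in rad, forces in N, time in s.
With the tool pointing down it reaches from about 0.325 to 0.875 m from the base axis. Payload 4.4 kg.
Tool frame: the origin (TCP) lies on the centre line of the jaws, within the pads' length; the fingertips stand 8 mm ahead of it and the grasp point (between the pads) lies 11 mm behind it; y points along the fingers, x is the direction in which the jaws open and shut, and the axes are right-handed (so a half turn about y gives the same grasp; the last joint's range is limited). The gripper opens to 85 mm and grips with 20 to 120 N. Pads are 22 mm wide; open, the fingers measure 114 mm over their backs; the gripper's body (76 mm by 85 mm) begins 54 mm behind the grasp point. The pads swing forward as they close: fully open they stand 13 mm farther back than shut.
Start: joints at [-1.411, 0.207, 1.542, -0, 1.393, -0.15], TCP at [0.176, -0.547, 0.239] pointing down, gripper open.
Joint ranges: [-2.73, 2.73], [-0.86, 2.22], [0.23, 2.46], [-1.11, 4.25], [0.08, 2.63], [-2.82, 2.82]. Speed limits (rad/s): [2.79, 2.79, 3.14, 3.14, 3.14, 3.14].

INTERFACE

Orientations are given as a unit quaternion [w, x, y, z].
In Python, from cell import robot, set_gripper, read_state, imaging gives the robot as it stands. Calls block until the motion is done:
- robot.reach(position, orientation): joint-space move of the TCP to a pose.
- robot.movel(position, frame=None, feed=0.15, force_limit=None): straight line of the TCP; frame=None keeps the orientation; feed is the mean speed in m/s. With force_limit (N) it stops when the force on the tool has changed by that much, and returns True; else False.
- robot.movej(angles): joint-space move.
- set_gripper(opening): opening from 0.0 (shut) to 1.0 (fully open); the grip force is fixed at half the most; returns when the fingers have stopped.
- robot.hold(seconds).
- robot.ik(position, orientation): joint angles nearest the present ones, or None.
- read_state(): the state.
- imaging.capture(name): name is "side" or "top"; returns a dict with "image" (400x640x3 uint8, red, green, blue), "K" (3x3 intrinsics, pixels), "k1" (the pictures are not rectified: a ray, as slopes to the right and down, at radius r is drawn at 1 + k1 r^2 times it, then the intrinsics apply), "R" (3x3) and "t" (3): a world point X has camera coordinates R X + t. Camera axes: x right, y down, z forward; pixel columns grow to the right and rows downward; lengths in m; the calibration is good to about 2 mm. A picture is of the moment at which its call begins. There is no depth.
A pose or a line that the arm cannot do raises robot.PlanningError and nothing moves.
- robot.sign_off(): hands the job in, once; it reports no verdict.
The state is a dict: "clock": time; "joints": joint angles; "dq": joint speeds; "joint_torque": joint torques, N m; "tool_pos": TCP position; "eef_rot": TCP orientation; "ft_force": force on the tool from outside, world axes, zero at the start; "moment": the same for the moment, N m; "opening": opening from 0.0 (shut) to 1.0 (fully open).
Only numpy, scipy, OpenCV 4.12 (cv2) and the standard library are available. Lean on these libraries where they do the work, as an engineer would, in place of code of your own. Each camera call takes 0.05 s, during which the arm holds its last target.

TASK

A label-tape carton has gone into the sloping dispenser sideways and is jammed across the throat, its two ends caught under the clear guard. Working through the open slot in the guard, push it back up the chute until it is clear of the guard, lift it out of the hopper and lay it down gently in the blue desk tray. Leave the other carton waiting at the outlet, and the things on the desk, as they are.

Things in the scene. Friction and masses are not known exactly. Their poses are not given: they have to be found in the camera images.
- dispenser: White sheet-steel carton dispenser, fixed: a straight chute sloping 28 degrees. Frame tilted with it: x up the slope, y across, z off the chute floor; origin on the floor surface, centre line, in the throat. Outlet stop at x -197 mm. Outer walls at y +-72 mm, 45 high. Metal guides 34 high form a lane 60 wide inside from x -197 to -50, then spread evenly to 140 wide at x 30.
- guard_slot (a point): Middle of the finger slot in the clear guard over the throat, 38 mm off the chute floor, level with the guard's top; axes as the dispenser's. The guard is 4 mm thick (34 mm free height below it) and reaches 60 mm up and down the slope from here. The slot is 48 mm wide (y), black-edged, open at both ends of the guard; it is there to let fingers in from above and along.
- hopper_floor (a point): Centre of the floor of the open hopper above the guard, 120 mm up the slope from the dispenser's origin; axes as the dispenser's. Open from above, 144 mm wide (y); back wall 61 mm up the slope from here, guard's edge 60 mm down the slope. Side walls 45 mm high, back wall 22 mm. The floor's lining holds a carton by friction: it stays wherever it is left on the slope.
- carton_center (a point): Centre of the jammed carton, a stiff card box 110 x 46 x 28 mm, orange with a blue and a white band, 60 to 130 g. Its x runs along the 110 mm length, y the 46 mm width, z the 28 mm thickness. It lies flat on the chute floor across the throat, up to 23 degrees askew, ends under the guard; it cannot go further down, but slides up the slope when pushed (about 2 N).
- waiting_center (a point): Centre of a second carton of the same make and size, lying lengthwise in the lane at the outlet, against the stop. Leave it there.
- tray_floor (a point): Centre of the inner floor of the blue desk tray, 4 mm above the desk. The tray is fixed, open on top, 222 x 162 mm inside (its x axis along the longer side), with walls 4 mm thick whose rim is 31 mm above this point.
- label_maker: Dark teal desk label printer with keys, 150 x 175 x 54 mm, standing on the desk; origin under its centre. Bystander.
- flask: Steel drinking flask with black cap, 72 mm across, 215 mm tall, standing; origin under its centre. Bystander.
- tape_roll: Roll of tape lying flat, 60 mm across, 24 mm high; origin under its centre. Bystander.
There are look-alikes about, which are no part of the job. Leave any black, purple or turquoise look-alike of the part that bears carton_center alone.

How it is judged:
On the way, in this order (a step that is already met when the one before it is completed fails the run):
1. the jammed carton is pushed up the chute until clear of the guard, still on the chute floor (x of carton_center in the frame of dispenser above 0.075 m and z of carton_center in the frame of dispenser below 0.032 m), for 0.1 s.
2. the carton is lifted out, above the hopper's walls (z of carton_center in the frame of dispenser above 0.075 m), for 0.1 s.
At the end, for the whole second after the job is handed in: The carton rests released on the tray floor, on a long side (centre under 30 mm above the floor, within 100 mm of the tray centre lengthwise, 70 mm crosswise). The waiting carton has moved less than 20 mm; label maker, flask and tape roll less than 30 mm (x of carton_center in the frame of tray_floor between -0.1 and 0.1 m and y of carton_center in the frame of tray_floor between -0.07 and 0.07 m and z of carton_center in the frame of tray_floor between 0.005 and 0.03 m and linear speed of carton below 0.02 m/s and contact force between the fingers and carton below 0.05 N and distance of waiting_center from where it was at the start of the episode below 0.02 m and distance of each of label_maker, flask, tape_roll from where it was at the start of the episode below 0.03 m); the robot touches nothing.
It fails at once if the carton is dropped or thrown (moving faster than 0.8 m/s with no finger on it) (linear speed of carton above 0.8 m/s and contact force between the fingers and carton below 0.02 N).
It fails at once if the waiting carton is shifted by more than 20 mm (distance of waiting_center from where it was at the start of the episode above 0.02 m).
It fails at once if the label maker, flask or tape roll is shifted by more than 30 mm (distance of any of label_maker, flask, tape_roll from where it was at the start of the episode above 0.03 m).
It also fails if it takes over 51 s, if anything falls off the work surface, if the arm or the gripper's body presses on something with over 40 N, if the wrist force passes 120 N, or if a joint passes its speed limit or range.

## Working session

There is one attempt and no reset: what is moved stays moved. The work goes in short steps, each a Python script; the robot and the scene stay as the last script left them, time stands still between calls to the robot, and variables do not carry over. Pictures are saved under pics/ and viewed, and the job is handed in when it is done.

```bash
ls; mkdir -p pics
cat > h.py <<'E'
import numpy as np, cv2
from cell import robot, set_gripper, read_state, imaging
def cap(n):
    c=imaging.capture(n); return c
def save(c,name): cv2.imwrite('pics/'+name+'.png',cv2.cvtColor(c['image'],cv2.COLOR_RGB2BGR))
E
python3 - <<'E'
from h import *
import pickle
for n in('side','top'):
    c=cap(n); save(c,n+'0'); pickle.dump(c,open(n+'0.pkl','wb'))
    print(n,c['K'],c['k1'],c['R'],c['t'],-c['R'].T@c['t'])
print(read_state())
E
```

```text
pics
side [[369.12065755   0.         317.55696791]
 [  0.         369.12065755 187.97378993]
 [  0.           0.           1.        ]] -0.03864388431354176 [[ 0.97976915 -0.19994285  0.00867584]
 [-0.12147616 -0.62859589 -0.76818666]
 [ 0.15904703  0.75159169 -0.64016715]] [-0.49959565  0.2677811   0.83126823] [ 0.38980668 -0.55633876  0.7421909 ]
top [[383.77845479   0.         314.42042555]
 [  0.         383.77845479 193.76327039]
 [  0.           0.           1.        ]] -0.08197248548996917 [[-0.01678687 -0.99957828  0.02369539]
 [-0.98178329  0.01199288 -0.18962529]
 [ 0.18926114 -0.02644695 -0.98157057]] [0.11481554 0.5500339  0.9576548 ] [0.36069464 0.13349767 1.0415855 ]
{'clock': 0.1, 'joints': array([-1.41049141e+00,  2.07362786e-01,  1.54283100e+00,  1.24146177e-05,
        1.39352199e+00, -1.50502464e-01]), 'dq': array([ 0.0008107 , -0.00189637, -0.0031133 ,  0.00031943,  0.00161139,
        0.00038798]), 'joint_torque': array([-4.95536970e-04, -3.84097695e+01, -2.92550004e+01, -1.65757101e-04,
        4.88608639e-03, -1.87821070e-05]), 'tool_pos': array([ 0.17573233, -0.54677275,  0.23821653]), 'eef_rot': array([ 0.57189449, -0.57083201,  0.41711583, -0.41605515]), 'ft_force': array([ 0.53311198, -0.38317393, -0.80546133]), 'moment': array([-0.00237461, -0.00332528, -0.05612943]), 'opening': 0.999889367377079}
```

View pics/side0.png

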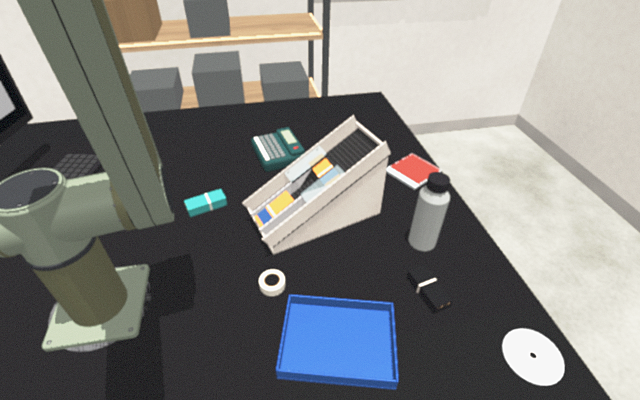

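View pics/top0.png

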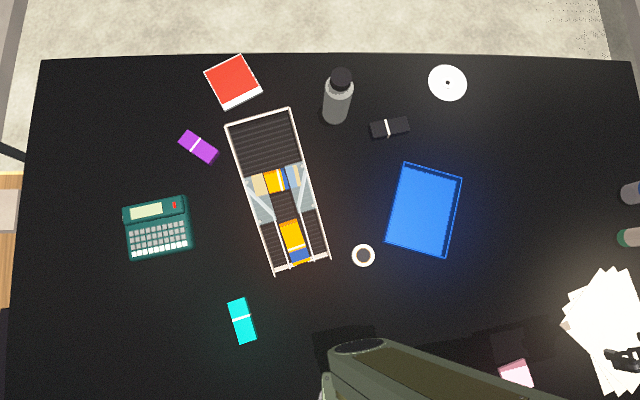

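Run:
```python
import cv2
a=cv2.imread('pics/top0.png')[100:280,210:340]; cv2.imwrite('pics/c1.png',cv2.resize(a,None,fx=4,fy=4,interpolation=cv2.INTER_CUBIC)[:,:][:720]); 
a=cv2.imread('pics/top0.png')[145:285,215:335]; cv2.imwrite('pics/c1.png',cv2.resize(a,None,fx=4.2,fy=4.2,interpolation=cv2.INTER_CUBIC))
a=cv2.imread('pics/side0.png')[110:255,235:395]; cv2.imwrite('pics/c2.png',cv2.resize(a,None,fx=4,fy=4,interpolation=cv2.INTER_CUBIC))
```

```text
(no output)
```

View pics/c1.png

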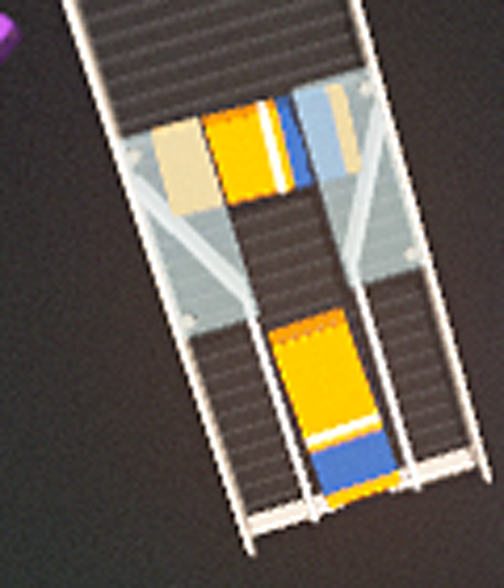

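View pics/c2.png

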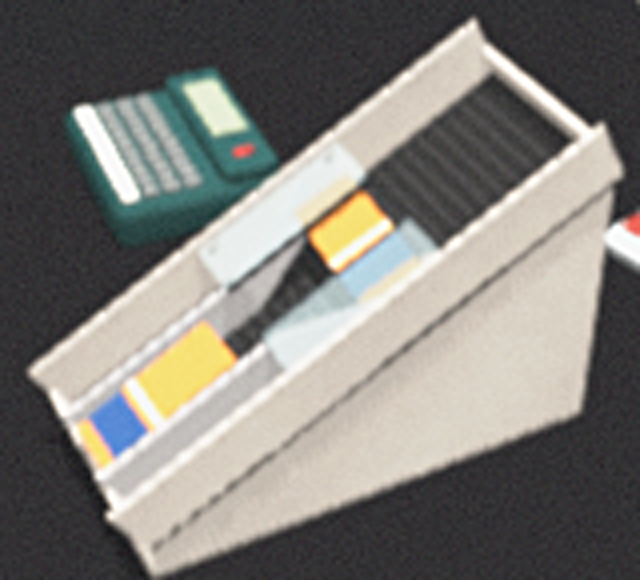

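Run:
```python
import cv2
T=cv2.imread('pics/top0.png');S=cv2.imread('pics/side0.png')
def crop(im,x0,y0,w,h,f,n):
    a=cv2.resize(im[y0:y0+h,x0:x0+w],None,fx=f,fy=f,interpolation=cv2.INTER_CUBIC)
    for i in range(0,w,10):
        cv2.putText(a,str(x0+i),(i*f,8),0,.3,(0,255,0),1); cv2.line(a,(i*f,10),(i*f,14),(0,255,0),1)
    for j in range(0,h,10):
        cv2.putText(a,str(y0+j),(0,j*f+4),0,.3,(0,255,0),1); cv2.line(a,(20,j*f),(24,j*f),(0,255,0),1)
    cv2.imwrite('pics/'+n+'.png',a)
crop(T,235,155,85,70,8,'t1'); crop(T,255,210,80,70,8,'t2'); crop(S,280,140,80,65,9,'s1'); crop(S,240,180,70,65,9,'s2')
crop(T,215,100,90,60,8,'t3'); crop(S,340,110,60,60,9,'s3')
```

```text
(no output)
```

View pics/t1.png

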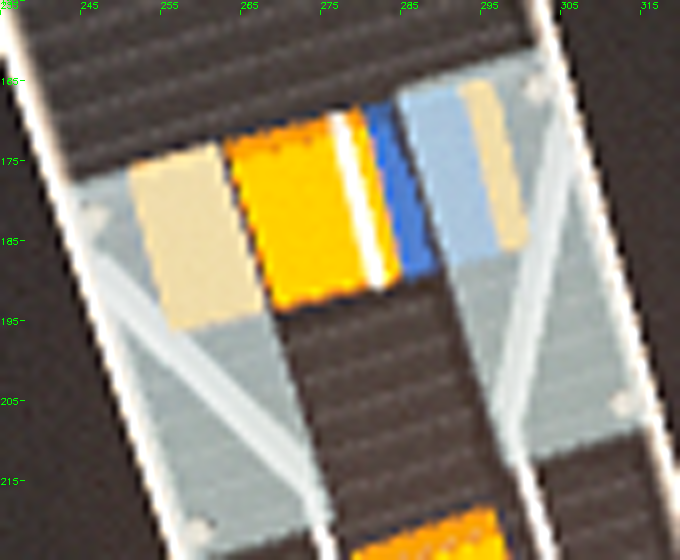

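View pics/t2.png

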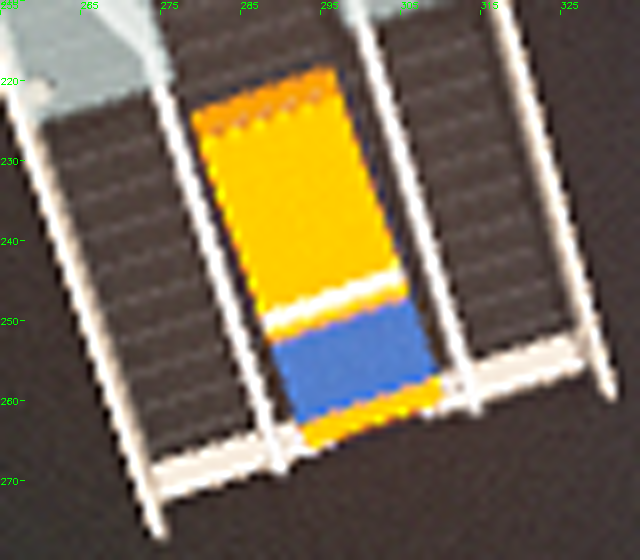

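View pics/s1.png

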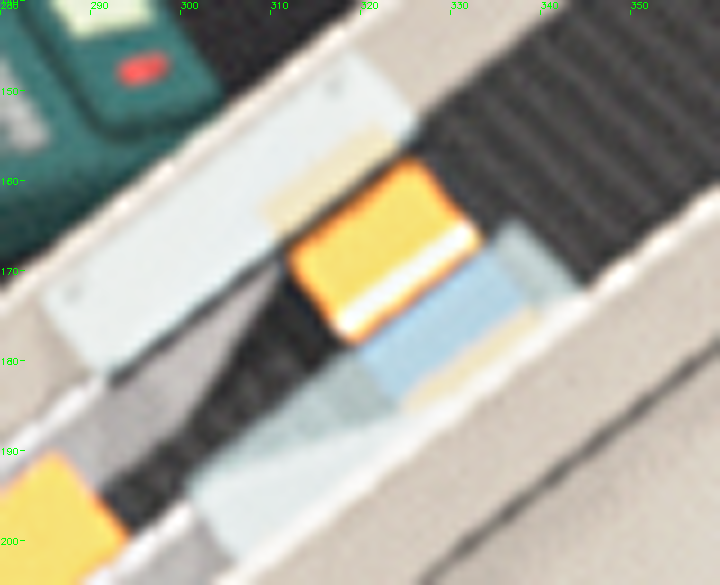

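View pics/s2.png

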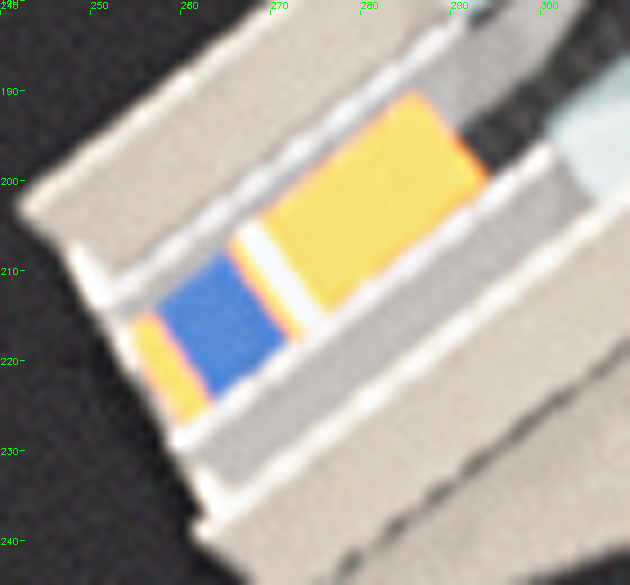

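View pics/t3.png

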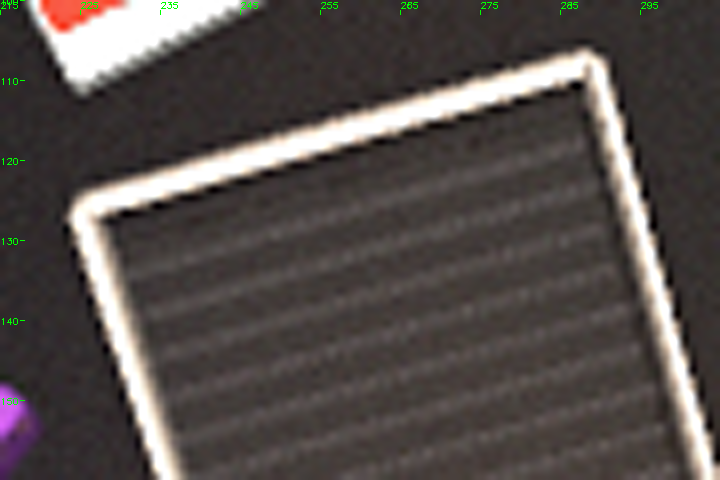

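View pics/s3.png

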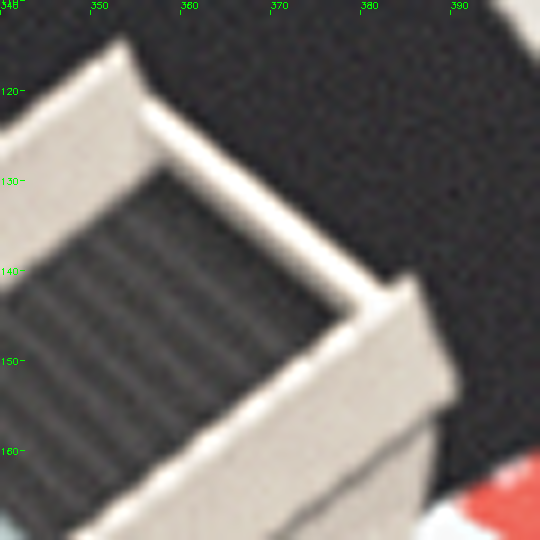

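```bash
cat >> h.py <<'E'
import pickle
from scipy.optimize import least_squares
from scipy.spatial.transform import Rotation as Ro
C={n:pickle.load(open(n+'0.pkl','rb')) for n in('side','top')}
def proj(c,P):
    X=np.atleast_2d(P)@c['R'].T+c['t']; s=X[:,:2]/X[:,2:]; r2=(s**2).sum(1,keepdims=True)
    s=s*(1+c['k1']*r2); return s*[c['K'][0,0],c['K'][1,1]]+c['K'][:2,2]
def ray(c,uv):
    uv=np.atleast_2d(np.asarray(uv,float)).reshape(-1,1,2)
    s=cv2.undistortPoints(uv,c['K'],np.array([c['k1'],0,0,0.]))[:,0]
    d=np.c_[s,np.ones(len(s))]@c['R']; return -c['R'].T@c['t'],d
def onplane(c,uv,p0,n):
    o,d=ray(c,uv); return o+d*(((p0-o)@n)/(d@n))[:,None]
def tri(uvt,uvs):
    A=[];b=[]
    for c,uv in((C['top'],uvt),(C['side'],uvs)):
        o,d=ray(c,uv); d=d[0]/np.linalg.norm(d[0]); M=np.eye(3)-np.outer(d,d); A.append(M);b.append(M@o)
    A=np.vstack(A);b=np.hstack(b); x=np.linalg.lstsq(A,b,rcond=None)[0]; return x, np.linalg.norm(A@x-b)
def Rdisp(yaw,tilt=np.radians(28)):
    return Ro.from_euler('ZY',[yaw,-tilt]).as_matrix()
E
cat > fit.py <<'E'
from h import *
def t1(u,v,x0=235,y0=155,f=8): return ((u+.5)/f-.5+x0,(v+.5)/f-.5+y0)
obs=[]
def add(m,t,s): obs.append((np.array(m)/1000,t,s))
s1=lambda u,v:t1(u,v,280,140,9); t2=lambda u,v:t1(u,v,255,210,8); s2=lambda u,v:t1(u,v,240,180,9)
add([60,24,38],t1(220,143),s1(417,118))
add([60,-24,38],t1(397,92),s1(512,222))
add([-60,24,38],t1(330,522),s1(108,382))
add([-60,-24,38],t1(520,460),s1(187,487))
add([-87,23,28],t2(200,138),s2(418,92))
add([-87,-23,28],t2(338,97),s2(488,180))
for m,t,s in obs: print(m,*tri(t,s))
def unpack(p): return p[:3],Rdisp(p[3],p[4])
def res(p,ft=True):
    if not ft: p=np.r_[p,np.radians(28)]
    o,R=unpack(p); r=[]
    for m,t,s in obs:
        w=o+R@m; k=1 if m[0]>-.08 or abs(m[0])<.061 else .4
        r+=list(k*(proj(C['top'],w)[0]-t)); r+=list(k*(proj(C['side'],w)[0]-s))
    return np.array(r)
p0=[.55,.2,.15,.25,np.radians(28)]
a=least_squares(res,p0); print(a.x,np.degrees(a.x[3:])); print(a.fun.reshape(-1,4).round(2))
b=least_squares(lambda p:res(p,False),p0[:4]); print(b.x,np.degrees(b.x[3:])); print(b.fun.reshape(-1,4).round(2))
np.save('disp.npy',b.x)
E
python3 fit.py
```

```text
[0.06  0.024 0.038] [0.57655789 0.22908048 0.19086514] 0.0011998196712299455
[ 0.06  -0.024  0.038] [0.59255935 0.17881191 0.18687872] 0.00187678450600061
[-0.06   0.024  0.038] [0.47719532 0.20228827 0.12752381] 0.003628939918381252
[-0.06  -0.024  0.038] [0.49287666 0.14524085 0.13276188] 0.001447386574476575
[-0.087  0.023  0.028] [0.46131628 0.1945174  0.10978678] 0.0024405250676442346
[-0.087 -0.023  0.028] [0.47456484 0.15246301 0.10914827] 0.004122511890554223
[0.55272579 0.19451322 0.12663249 0.2899021  0.51759111] [16.61016709 29.6557864 ]
[[ 0.99 -0.75  0.31  0.94]
 [-1.   -0.42 -1.06 -1.1 ]
 [ 2.05 -1.52 -0.45  0.63]
 [-2.48  0.3  -1.25 -0.53]
 [ 0.6  -0.11 -0.3   0.62]
 [ 0.92 -0.31 -0.46  0.82]]
[0.5519548  0.19447802 0.1259138  0.29752944] [17.04718141]
[[ 0.77 -0.86  0.5   1.31]
 [-1.3  -0.66 -0.76 -0.79]
 [ 2.25 -1.31 -0.69  0.4 ]
 [-2.29  0.35 -1.36 -0.79]
 [ 0.73  0.05 -0.48  0.51]
 [ 1.05 -0.2  -0.59  0.7 ]]
```

```bash
cat > fit2.py <<'E'
import io,contextlib
with contextlib.redirect_stdout(io.StringIO()):
    from fit import *
t3=lambda u,v:t1(u,v,215,100,8); s3=lambda u,v:t1(u,v,340,110,9)
W=[((1,1),t3(76,205),s3(122,40)),((1,-1),t3(600,54),s3(412,274)),((0,1),t2(160,538),s2(22,207)),((0,-1),t2(612,398),s2(196,530))]
for m,t,s in W: print(m,*tri(t,s))
def res2(q):
    p=np.r_[q[:4],np.radians(28)]; o,R=unpack(p); r=list(res(q[:4],False))
    for (e,sg),t,s in W:
        w=o+R@[q[4+e],sg*q[6],.045]; r+=list(proj(C['top'],w)[0]-t)+list(proj(C['side'],w)[0]-s)
    return np.array(r)
b=least_squares(res2,list(b.x)+[-.2,.185,.074],loss='soft_l1'); print(b.x,np.degrees(b.x[3])); print(res2(b.x).reshape(-1,4).round(2))
np.save('disp.npy',b.x[:4])
o,R=unpack(np.r_[b.x[:4],np.radians(28)])
n=R[:,2]
# colour mask carton in top view
for k in('top','side'):
    c=C[k]; 
    for nm,P in(('slot',[[60,24,38],[60,-24,38],[-60,24,38],[-60,-24,38]]),('floor',[[0,0,0]])):
        print(k,nm,proj(c,o+np.array(P)/1000@R.T).round(1).tolist())
ref={'top':[t1(226,143),t1(362,107),t1(385,103),t1(440,272),t1(275,308),t1(130,165),t1(168,332),t1(490,82),t1(527,248)],'side':[s1(413,158),s1(288,252),s1(348,342),s1(482,240),s1(535,305),s1(405,410),s1(380,125),s1(262,210)]}
for k in ref:
    P=onplane(C[k],ref[k],o+.028*n,n); print(k,((P-o)@R*1000).round(1).tolist())
E
python3 fit2.py
```

```text
(1, 1) [0.66755656 0.30553179 0.25483059] 0.001937838964597653
(1, -1) [0.70939319 0.16334393 0.25531334] 0.0017788499893554805
(0, 1) [0.34134308 0.2097397  0.07124001] 0.0026987087385906216
(0, -1) [0.38184951 0.06858051 0.07167804] 0.002278148444438116
[ 0.55179841  0.19472329  0.12627007  0.28604324 -0.20059435  0.18603352
  0.07382559] 16.389070454214917
[[ 0.79 -1.    0.59  1.2 ]
 [-1.21 -0.57 -0.85 -0.84]
 [ 1.78 -1.27 -0.8   0.04]
 [-2.69  0.6  -1.67 -1.1 ]
 [ 0.51  0.08 -0.54  0.35]
 [ 0.86 -0.09 -0.73  0.55]
 [ 0.01 -0.7  -0.3   0.56]
 [-0.32 -0.44 -0.51  0.64]
 [-0.   -0.55 -0.94 -0.  ]
 [ 0.21 -0.89 -0.4   0.22]]
top slot [[262.8, 171.4], [283.0, 165.5], [277.6, 218.5], [296.9, 212.7]]
top floor [[279.0, 188.3]]
side slot [[326.5, 153.9], [335.6, 163.4], [290.8, 182.0], [298.7, 192.6]]
side floor [[318.8, 181.0]]
top [[55.5, 25.1, 28.0], [54.3, -15.6, 28.0], [53.5, -22.3, 28.0], [-0.2, -23.8, 28.0], [3.7, 25.8, 28.0], [57.4, 53.4, 28.0], [6.1, 57.8, 28.0], [50.7, -53.4, 28.0], [-0.9, -50.5, 28.0]]
side [[53.4, 27.0, 28.0], [7.1, 28.5, 28.0], [3.3, -15.7, 28.0], [51.6, -16.9, 28.0], [50.0, -49.4, 28.0], [3.1, -50.0, 28.0], [53.0, 46.8, 28.0], [9.4, 49.6, 28.0]]
```

```bash
cat >> h.py <<'E'
try:
    _p=np.load('disp.npy'); DO=_p[:3]; DR=Rdisp(_p[3])
except Exception: pass
def D(x,y,z): return DO+DR@(np.array([x,y,z])/1000)
def toD(P): return (np.asarray(P)-DO)@DR*1000
def quat(x,y):
    x=np.asarray(x,float);y=np.asarray(y,float); M=np.c_[x,y,np.cross(x,y)]
    q=Ro.from_matrix(M).as_quat(); return q[[3,0,1,2]]
def qpush(s=1): return quat(s*DR[:,1],-DR[:,2])
def qgrasp(s=1): return quat(s*DR[:,0],-DR[:,2])
E
cat > ikc.py <<'E'
from h import *
hsv=cv2.cvtColor(C['top']['image'],cv2.COLOR_RGB2HSV)
m=cv2.inRange(hsv,(100,150,60),(125,255,255)); n,l,st,ce=cv2.connectedComponentsWithStats(m)
i=1+np.argmax(st[1:,4]); print(st[i],ce[i])
cn,_=cv2.findContours((l==i).astype(np.uint8),0,1); h=cv2.convexHull(cn[0]); e=cv2.approxPolyDP(h,6,True)[:,0].astype(float)
P=onplane(C['top'],e,np.array([0,0,.035]),np.array([0,0,1.])); print(e,P)
r=cv2.minAreaRect((P[:,:2]*1000).astype(np.float32)); print(r)
for s in(1,-1):
    for nm,q,p in(('pre',qpush(s),D(-25,0,110)),('in',qpush(s),D(-25,0,12)),('end',qpush(s),D(88,0,12)),('gpre',qgrasp(s),D(120,0,110)),('g',qgrasp(s),D(120,0,12))):
        print(s,nm,p.round(3),robot.ik(p,q))
E
python3 ikc.py
```

```text
[ 382  161   81   99 5592] [422.92793276 210.11373391]
[[403. 161.]
 [462. 177.]
 [445. 259.]
 [382. 242.]] [[ 0.64343993 -0.13849374  0.035     ]
 [ 0.59685076 -0.30117302  0.035     ]
 [ 0.37523994 -0.23537336  0.035     ]
 [ 0.42343891 -0.06919778  0.035     ]]
((510.14483642578125, -185.18539428710938), (173.02099609375, 232.26690673828125), 73.4630355834961)
1 pre [0.481 0.174 0.212] [ 0.13397906 -0.19490163  2.08344916  0.10214945  0.77176043 -1.7786216 ]
1 in [0.525 0.187 0.125] [ 0.15125827  0.0572329   2.05964561  0.12237711  0.54310451 -1.79487071]
1 end [0.621 0.215 0.178] [ 0.17784775  0.17959218  1.7889156   0.07988396  0.68838628 -1.72815451]
1 gpre [0.604 0.21  0.28 ] [ 0.1739161   0.03128961  1.72747308  0.06722602  0.8978469  -0.14103404]
1 g [0.648 0.223 0.193] [ 0.18356367  0.21763437  1.70799771  0.07202181  0.73073562 -0.14422864]
-1 pre [0.481 0.174 0.212] [ 0.13397906 -0.19490163  2.08344916  0.10214945  0.77176043  1.36297105]
-1 in [0.525 0.187 0.125] [0.15125827 0.0572329  2.05964561 0.12237711 0.54310451 1.34672195]
-1 end [0.621 0.215 0.178] [0.17784775 0.17959218 1.7889156  0.07988396 0.68838628 1.41343814]
-1 gpre [0.604 0.21  0.28 ] None
-1 g [0.648 0.223 0.193] None
```

Candidates (top image): jammed orange carton (274,181), waiting orange carton (294,235), purple (198,147), turquoise (242,321) and black (390,127) look-alikes. By the description I choose the one under the guard across the throat at (274,181). The close crop confirms it: orange with a white and a blue band, its ends seen through the clear guard. It sits at about x 28, y 2 mm in the dispenser frame, with about 4° of skew.

Run:
```python
from h import *
set_gripper(0.08)
robot.reach(D(-28,1,170),qpush(1))
robot.movel(D(-28,1,60),feed=.2)
c=cap('side');save(c,'s_pre'); c=cap('top');save(c,'t_pre')
s=read_state(); print(s['clock'],toD(s['tool_pos']),s['ft_force'],s['opening'])
import cv2
a=cv2.imread('pics/s_pre.png')[100:260,235:395]; b=cv2.imread('pics/t_pre.png')[120:280,200:360]
cv2.imwrite('pics/pre.png',cv2.resize(np.hstack([a,b]),None,fx=2.5,fy=2.5,interpolation=cv2.INTER_CUBIC))
```

```text
4.3083 [-26.48727429   0.73791596  61.10030615] [-0.06924361  0.24048178  0.46454869] 0.07983732826408735
```

View pics/pre.png

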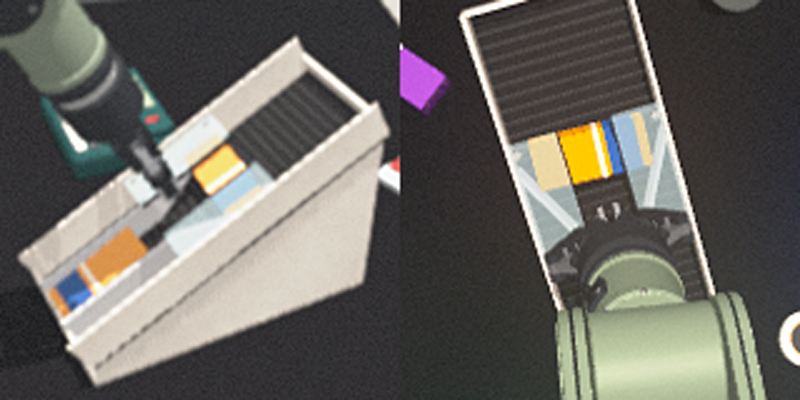

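The fingers (top crop at about (608,210)) hang centred over the slot, below the carton's downhill edge. Next is a descent to feel the floor.

Run:
```python
from h import *
r=robot.movel(D(-28,1,4),feed=.06,force_limit=6)
s=read_state(); d=toD(s['tool_pos']); print(r,s['clock'],d,DR.T@s['ft_force'])
if r:
    robot.movel(D(-28,1,d[2]+5),feed=.05)
s=read_state(); print(s['clock'],toD(s['tool_pos']),DR.T@s['ft_force'])
```

```text
True 5.125 [-28.9759733    1.08392246   7.42354771] [-0.28346259 -0.26087029  7.53216096]
5.3833 [-27.63570394   0.98207693  12.42007476] [0.19505971 0.58412209 0.6029681 ]
```

Run:
```python
from h import *
r=robot.movel(D(35,1,12.5),feed=.06,force_limit=15)
s=read_state(); print(r,s['clock'],toD(s['tool_pos']),DR.T@s['ft_force'])
c=cap('side');save(c,'s_m'); c=cap('top');save(c,'t_m')
a=cv2.imread('pics/s_m.png')[100:260,235:395]; b=cv2.imread('pics/t_m.png')[90:250,200:360]
cv2.imwrite('pics/m.png',cv2.resize(np.hstack([a,b]),None,fx=2.5,fy=2.5,interpolation=cv2.INTER_CUBIC))
```

```text
False 6.5833 [34.93417973  1.03917945 12.55045733] [-0.35066322 -0.75641781 -0.16250718]
```

View pics/m.png

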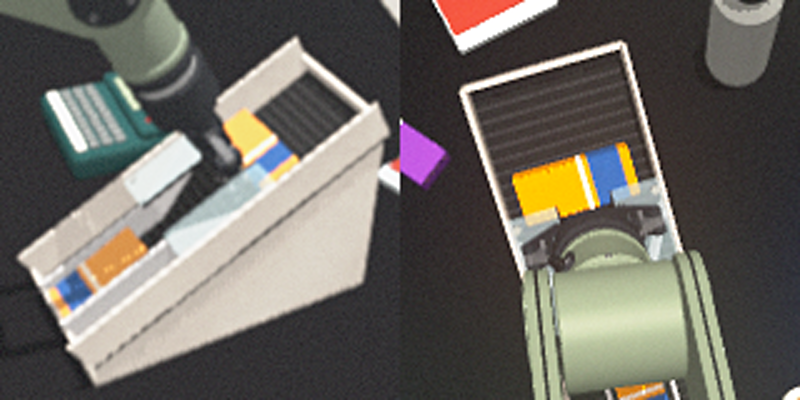

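The carton has slid up and is square with the chute (top crop (575,185)), still partly under the guard. I keep pushing.

Run:
```python
from h import *
r=robot.movel(D(86,1,12.5),feed=.07,force_limit=15)
s=read_state(); print(r,s['clock'],toD(s['tool_pos']),DR.T@s['ft_force'])
robot.hold(.15)
robot.movel(D(76,1,12.5),feed=.1)
robot.movel(D(76,1,75),feed=.2)
robot.movel(D(20,1,150),feed=.3)
for k in('side','top'):
    c=cap(k);save(c,k[0]+'_n');pickle.dump(c,open(k+'_n.pkl','wb'))
print(read_state()['clock'])
a=cv2.imread('pics/s_n.png')[100:260,235:395]; b=cv2.imread('pics/t_n.png')[90:250,200:360]
cv2.imwrite('pics/n.png',cv2.resize(np.hstack([a,b]),None,fx=2.5,fy=2.5,interpolation=cv2.INTER_CUBIC))
```

```text
False 7.5583 [85.86241953  1.03935209 12.44528151] [-0.40003023 -0.49844795  0.40713153]
8.9833
```

View pics/n.png

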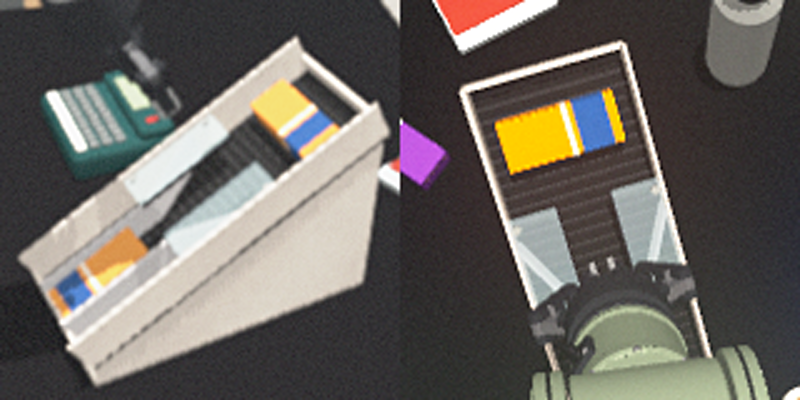

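The carton lies flat, clear of the guard and almost square (top crop (560,130)). Next I measure it.

```bash
cat > meas.py <<'E'
from h import *
n=DR[:,2]
for k in('top','side'):
    c=pickle.load(open(k+'_n.pkl','rb')); hsv=cv2.cvtColor(c['image'],cv2.COLOR_RGB2HSV)
    m=cv2.inRange(hsv,(8,110,110),(35,255,255))|cv2.inRange(hsv,(105,130,80),(125,255,255))
    poly=proj(c,[D(60,70,14),D(175,70,14),D(175,-70,14),D(60,-70,14)]).astype(np.int32)
    z=np.zeros_like(m); cv2.fillPoly(z,[poly],255); m=cv2.morphologyEx(m&z,cv2.MORPH_CLOSE,np.ones((7,7)))
    cn,_=cv2.findContours(m,0,1); cn=max(cn,key=cv2.contourArea)[:,0].astype(float)
    P=toD(onplane(c,cn,D(0,0,28),n))
    print(k,len(cn),cv2.minAreaRect(P[:,:2].astype(np.float32)), P[:,:2].min(0),P[:,:2].max(0))
s=[robot.ik(D(119,1,z),qgrasp(1)) for z in(110,20,14)]; print(s)
E
python3 meas.py
```

```text
top 133 ((122.94727325439453, 2.3700485229492188), (51.570648193359375, 111.12781524658203), 0.05105706304311752) [ 97.14484246 -53.19165675] [148.77542948  57.94820935]
side 82 ((122.6240234375, -1.4522895812988281), (108.78697967529297, 52.67315673828125), 89.5013198852539) [ 95.88228825 -55.73982996] [149.01553152  52.84696096]
[array([ 0.17575546,  0.02988755,  1.72990867,  0.06618702,  0.89669524,
       -0.13881575]), array([ 0.1845464 ,  0.20058692,  1.71364719,  0.07044692,  0.74203897,
       -0.14164929]), array([ 0.18508266,  0.21254156,  1.7112515 ,  0.0708191 ,  0.73246827,
       -0.14190484])]
```

Run:
```python
from h import *
set_gripper(0.75)
robot.reach(D(119.5,.5,120),qgrasp(1))
robot.movel(D(119.5,.5,50),feed=.25)
r=robot.movel(D(119.5,.5,10),feed=.1,force_limit=8)
s=read_state(); print(r,s['clock'],toD(s['tool_pos']),DR.T@s['ft_force'])
c=cap('side');save(c,'s_g'); c=cap('top');save(c,'t_g')
a=cv2.imread('pics/s_g.png')[80:240,255:415]; b=cv2.imread('pics/t_g.png')[90:250,200:360]
cv2.imwrite('pics/g.png',cv2.resize(np.hstack([a,b]),None,fx=2.5,fy=2.5,interpolation=cv2.INTER_CUBIC))
```

```text
False 11.9833 [120.08071492   0.49101849  10.53178328] [ 0.75846174  0.24501601 -0.50587687]
```

View pics/g.png

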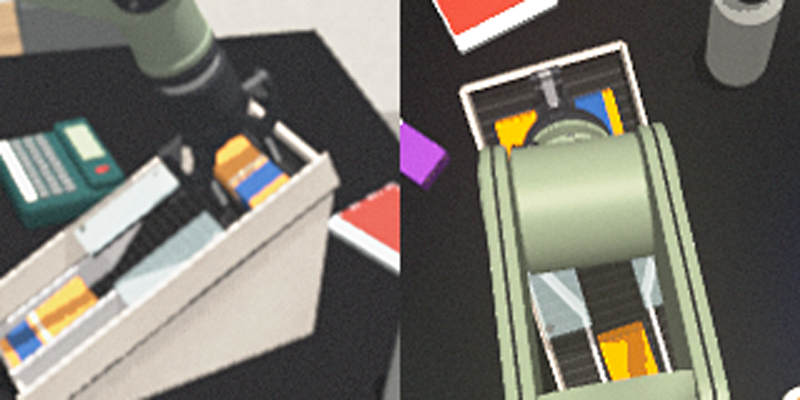

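The fingers straddle the carton, one on each side (side crop (185,160) and (275,140)). Close and lift.

Run:
```python
from h import *
set_gripper(0.0); robot.hold(.1)
s=read_state(); print(s['clock'],s['opening'],DR.T@s['ft_force'],s['moment'])
robot.movel(D(119.5,.5,40),feed=.06); s=read_state(); print(s['opening'],DR.T@s['ft_force'])
robot.movel(D(119.5,.5,150),feed=.12)
robot.hold(.2)
s=read_state(); print(s['clock'],toD(s['tool_pos']),s['opening'],s['ft_force'],s['moment'])
for k in('side','top'):
    c=cap(k);save(c,k[0]+'_l')
a=cv2.imread('pics/s_l.png')[60:240,255:435]; b=cv2.imread('pics/t_l.png')[60:240,200:380]
cv2.imwrite('pics/l.png',cv2.resize(np.hstack([a,b]),None,fx=2.2,fy=2.2,interpolation=cv2.INTER_CUBIC))
tc=np.array([.510,-.185]); u=np.array([-.22,.069]);u/=np.linalg.norm(u)
for sg in(1,-1):
    zt=np.array([*(sg*u),0]); y=np.array([0,0,-1.]); x=np.cross(y,zt)
    for z in(.25,.03): print(sg,robot.ik([*tc,z],quat(x,y)))
print(s['joints'])
```

```text
12.4833 0.5254202367003399 [-0.56036579 -0.05140532  6.7655468 ] [-0.06515592  0.36574538  0.00327617]
0.5278775050139589 [-0.80712292 -0.38694482 -0.79916888]
14.4 [118.72153417   0.53004132 149.00715602] 0.5285458761556926 [-0.25417169 -0.48527148 -1.77067431] [-0.07010306  0.34362581  0.02856321]
1 [-5.07548805e-01  1.29244838e-01  1.60869463e+00 -4.44089210e-16
  1.40365319e+00 -1.77442533e+00]
1 [-5.07548805e-01  4.05510204e-01  1.77378724e+00 -4.44089210e-16
  9.62295208e-01 -1.77442533e+00]
-1 [-5.07548805e-01  1.29244838e-01  1.60869463e+00 -4.44089210e-16
  1.40365319e+00  1.36716732e+00]
-1 [-5.07548805e-01  4.05510204e-01  1.77378724e+00 -4.44089210e-16
  9.62295208e-01  1.36716732e+00]
[ 0.17040202 -0.0372832   1.72468645  0.06564449  0.97121317 -0.13927048]
```

View pics/l.png

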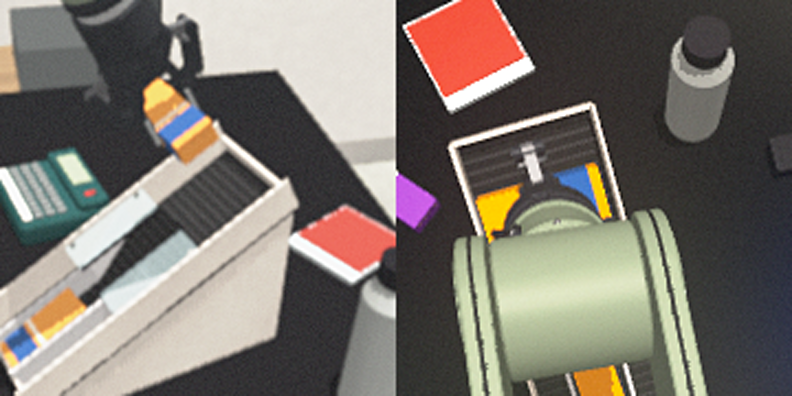

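Carton gripped and lifted level in the jaws (side crop (180,120)), and the waiting carton is untouched. Next is the carry over to the tray, high enough to clear the flask (215 mm).

Run:
```python
from h import *
tc=np.array([.510,-.185]); u=np.array([-.22,.069]);u/=np.linalg.norm(u)
zt=np.array([*u,0]); y=np.array([0,0,-1.]); q=quat(np.cross(y,zt),y)
robot.movel([.50,.17,.37],feed=.2)
print(robot.ik([*tc,.35],q))
robot.reach([*tc,.35],q)
s=read_state(); print(s['clock'],s['tool_pos'],s['opening'])
robot.movel([*tc,.12],feed=.2)
for k in('side','top'):
    c=cap(k);save(c,k[0]+'_t')
print(read_state()['clock'],read_state()['opening'])
a=cv2.imread('pics/s_t.png')[200:400,250:450]; b=cv2.imread('pics/t_t.png')[120:320,330:530]
cv2.imwrite('pics/t.png',cv2.resize(np.hstack([a,b]),None,fx=2,fy=2,interpolation=cv2.INTER_CUBIC))
```

```text
[-5.07548805e-01  7.33280129e-02  1.46628438e+00 -4.44089210e-16
  1.60198026e+00 -1.77442533e+00]
16.6083 [ 0.51031503 -0.18439503  0.34933662] 0.5331104556648264
18.0083 0.5237026764225866
```

View pics/t.png

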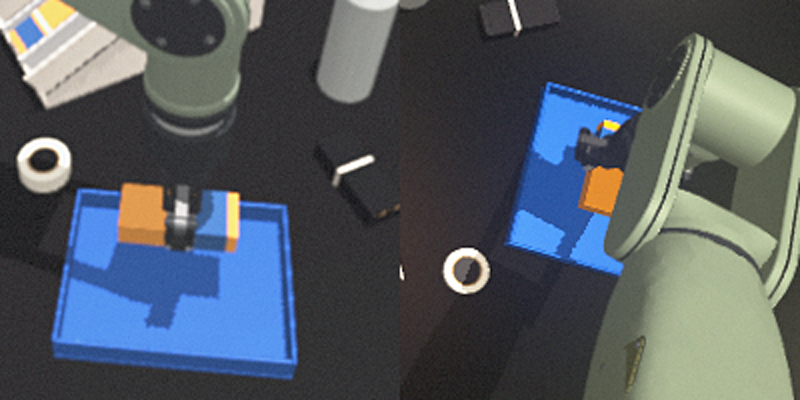

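The carton hangs over the middle of the tray, lengthwise (side crop (180,215)). Lower until it touches down.

Run:
```python
from h import *
p=read_state()['tool_pos']
robot.movel([.51,-.185,.04],feed=.12)
r=robot.movel([.51,-.185,.010],feed=.03,force_limit=4)
robot.hold(.2)
s=read_state(); print(r,s['clock'],s['tool_pos'],s['ft_force'])
if r:
    set_gripper(0.7); robot.hold(.2)
    s=read_state(); print(s['clock'],s['tool_pos'],s['opening'],s['ft_force'])
    robot.movel([.51,-.185,.10],feed=.1)
    robot.movel([.42,-.15,.30],feed=.3)
    robot.reach([.176,-.547,.239],[0.57189449,-0.57083201,0.41711583,-0.41605515])
for k in('side','top'):
    c=cap(k);save(c,k[0]+'_f');pickle.dump(c,open(k+'_f.pkl','wb'))
print(read_state()['clock'])
```

```text
True 19.7833 [ 0.50986838 -0.18494103  0.0160417 ] [ 0.5465294  -1.13473122  3.35589093]
20.2833 [ 0.50847653 -0.18415633  0.01498578] 0.7006179140973618 [-0.05392551  0.44800579 -0.0307578 ]
23.9917
```

View pics/s_f.png

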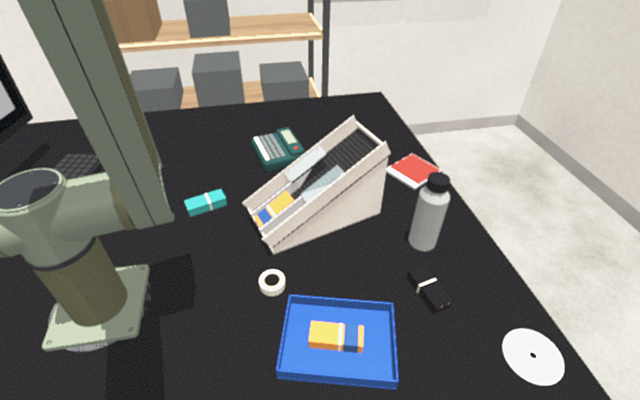

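View pics/t_f.png

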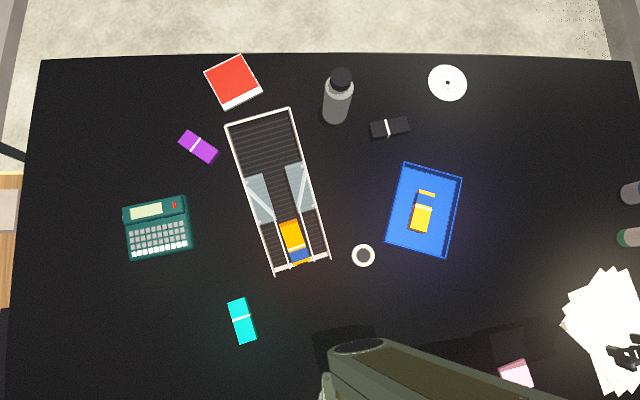

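The carton lies flat in the middle of the tray (side (336,337), top (423,211)). The waiting carton and the desk items are where they were. A quick before/after difference, then I hand in.

Run:
```python
from h import *
for k in('side','top'):
    f=pickle.load(open(k+'_f.pkl','rb'))['image'];d=cv2.absdiff(f,C[k]['image']).max(2)
    m=(cv2.GaussianBlur(d,(5,5),0)>25).astype(np.uint8); n,l,st,ce=cv2.connectedComponentsWithStats(m)
    print(k,[st[i].tolist() for i in range(1,n) if st[i,4]>8])
c=pickle.load(open('top_f.pkl','rb'));P=onplane(c,[423,211],np.array([0,0,.032]),np.array([0,0,1.]));print(P-[.51,-.185,.004])
robot.sign_off()
```

```text
side [[310, 155, 29, 31, 510], [307, 319, 59, 35, 1518]]
top [[251, 165, 51, 32, 1123], [406, 188, 31, 47, 872], [564, 321, 7, 9, 40], [603, 331, 37, 43, 794]]
[[-0.0054934  -0.00042521  0.028     ]]
the job is handed in; nothing more can be done
```

I pushed the jammed carton up the chute through the guard slot until it was clear of the guard. I then gripped it across its 46 mm width, lifted it out and set it down flat in the blue tray. I handed the job in at about 24 s; sign-off reports no verdict.

- **Push:** no push met the 15 N stop limit. The pictures after the push put the carton centre at about x 120 mm in the dispenser frame, flat on the floor and square to the chute.
- **Placing:** the carton was lowered until a 4 N touch and released. The last picture puts it about 6 mm from the tray centre.
- **Bystanders:** comparing before and after pictures in both views, the only differences in the dispenser and among the desk objects are the throat where the carton was and the tray. The waiting carton, label maker, flask and tape roll show none.
- **Unexplained or off:**
  - The top view also changed at the far right, around the papers and the dark object near (620,350). The arm never worked there and I did not look into it.
  - In the dispenser fit, two of the guard's lower slot corners were off by about 2 to 3 pixels. I put this down to mis-clicked corners. Touching the floor confirmed the fitted height to about 1 mm.

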